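# Slide the beetle block under the microscope's stage clips

### The job

Put the long beetle block on the microscope for viewing: lay it flat and crosswise on the stage and slide it in below the ring light, under both spring clips, centred between them and pushed right back until it rests square against both clip posts. Stop pushing when you feel the posts, do not bump the camera head, and leave the other things on the bench where they are.

Things in the scene. Friction and masses are not known exactly. Their poses are not given: they have to be found in the camera images.
- stage (a point): Centre of the microscope's flat stage, on its top, right under the lens, 30 mm above the bench. +x points back to the pillar, away from the open front where blocks slide in; +y points to the side nearer the robot; z up. The flat stage reaches 180 mm forward (-x) and 90 mm to either side and is free up to the clips. A block that touches both clip posts has its centre at x = 0.
- stand: The white microscope stand, fixed, its open front to the robot's right: base plate 315 x 180 x 30 mm (180 mm forward, 135 mm back of the stage centre), clip posts, a 25 mm steel pillar 102 mm behind the stage centre, and the clips and head it carries. Its origin is on the bench, 30 mm under stage; same axes.
- head: Camera head over the stage, fixed: black ring light (90 mm diameter, 24 mm high) under a camera barrel (60 mm diameter, up to 200 mm above the origin), on a bracket back to the pillar. Origin: centre of the ring's underside, 75 mm straight above the stage centre; axes as the stage. An upright tool cannot get near the stage's middle: it must lean 35 to 50 degrees, its upper end to the front (-x).
- clip_near (a joint): Sprung clip on the near (+y) post, rad: 0 at rest, grows as it lifts, about 0.13 when it lies on the block. A steel strip 8 mm wide, hinged 22 mm above the stage at the post, runs forward and down to a bend 15 mm above the stage at stage x = -14 mm, then up to its nose. A block pushed back lifts it by the nose; it presses down with 0.8 to 1.3 N. Sliding under both clips takes 2 to 8 N.
- clip_far (a joint): The same clip on the far (-y) post. The free gap between the two clips, where a tool can follow the block in, is 48 mm wide.
- block_mid (a point): Centre of the loose beetle block, half-way up: a clear resin slab with square edges, a brown beetle inside and a white underside, 40 mm along its x, 75 mm along its y, 20 mm high, about 70 g. It lies flat on the bench to begin with. On the stage its long side lies across, along the stage's y.
- round_block: Bystander: a round clear resin block with a snail shell inside, 60 mm in diameter, 22 mm high, loose. Origin at the centre of its underside.
- pot: Bystander: an empty flower pot, 88 mm in diameter at the rim, 75 mm high, loose. Origin at the centre of its underside.
- dish: Bystander: a closed flat dish of seeds, 61 mm in diameter, 15 mm high, loose. Origin at the centre of its underside.
- post_near (a point): Foot of the near clip post, on the stage at stage x = +25, y = +28 mm: an upright steel pin, 10 mm diameter, 31 mm high, with a knurled head (15 mm diameter, 7 mm high) on top. Its front face lies at stage x = +20 mm.
- post_far (a point): Foot of the far clip post, the same pin, at stage x = +25, y = -28 mm.
- clip_near_nose (a point): Tip of the near clip's upturned nose: at rest at stage x = -39 mm, y = +28 mm, 25 mm above the stage; it rises with the clip.
- clip_far_nose (a point): Tip of the far clip's upturned nose, the same at y = -28 mm.
There are look-alikes about, which are no part of the job. What is shaped like the part that bears block_mid but yellow is not meant.

How it is judged (in metres and radians):
At the end, for the whole second after the job is handed in: The block lies flat on the stage, long side across, against both clip posts (its centre less than 1.8 mm short of the stage centre and no more than 2.5 mm past it, square within 4 degrees) and within 6 mm of the middle sideways, with both clips lifted and resting on its top (each above 0.08 rad) (x of block_mid in the frame of stage between -0.0018 and 0.0025 m and y of block_mid in the frame of stage between -0.006 and 0.006 m and z of block_mid in the frame of stage between 0.007 and 0.013 m and angle between the x axis of block_mid and the x axis of stage, either way round below 0.07 rad and value of joint each of clip_near, clip_far above 0.08 rad); the robot touches nothing.
It fails at once if the camera head is bumped (more than 8 N) (contact force between head and anything else above 8 N).
It fails at once if the block or the tool is forced against the stand (more than 50 N) (contact force between stand and anything else above 50 N).
It fails at once if the round block, pot or dish is moved more than 20 mm (distance of any of round_block, pot, dish from where it was at the start of the episode above 0.02 m).
It also fails if it takes over 58 s, if anything falls off the work surface, if the arm or the gripper's body presses on something with over 40 N, if the wrist force passes 120 N, or if a joint passes its speed limit or range.

### The arm

A 6-joint arm with a two-finger parallel gripper is mounted at the origin on the work surface. World frame = base frame: x ahead of the robot, y to its left, z up, the work surface at z = 0. Lengths are in mm, angles in rad, forces in N, time in s.
With the tool pointing down it reaches from about 225 to 875 mm from the base axis. Payload 3.4 kg.
Tool frame: the origin (TCP) lies at the very end of the fingers, on their centre line; the grasp point (between the pads) lies 19 mm behind it; z points along the fingers, y is the line along which they close (so a half turn about z gives the same grasp; the last joint's range is limited). The gripper opens to 85 mm and grips with 20 to 120 N. Pads are 22 mm wide; open, the fingers measure 114 mm over their backs; the gripper's body (76 mm by 85 mm) begins 54 mm behind the grasp point. The pads swing forward as they close: fully open they stand 13 mm farther back than shut.
Start: joints at [1.157, 0.276, 1.505, -0, 1.361, -0.121], TCP at [165.981, 550.557, 231.328] pointing down, gripper open.
Joint ranges: [-2.89, 2.89], [-0.75, 2.08], [0.22, 2.7], [-1.18, 4.32], [0.11, 2.71], [-2.7, 2.7]. Speed limits (rad/s): [2.57, 2.57, 3.14, 3.14, 3.14, 3.14].

### API

Orientations are given as a rotation vector (axis times angle).
In Python, from plant import robot, eyes, order gives the robot as it stands.
- The arm moves only by the tool servo_tool, never from a script. Its argument "motion" is a list of rows, each a list of 3 entries, a list of its own where there are three numbers: the finger opening in m, from 0 to 0.0854, then the shift along the world's x, y, z in m, then the turn about the world's z in degrees. In form: [[grip, [dx, dy, dz], spin], ...]. A call has 1 to 5 rows; each row shifts and turns the commanded pose from where the row before left it; what a row does not reach is not made up. A row lasts 1/10 s, in which the tool goes at most 50 mm and 8.59 degrees, less where a joint would pass 70% of its speed; a pose out of reach is approached as far as the arm can. A call is refused whole if a number of a shift passes 0.05 or a number of a turn 8.59, either way. A call with a gripper value outside its range is refused whole. The fingers move at their own pace and stop on an object; "squeeze" is the grip in N (left out, the last holds). Time passes only in rows, so rows that do not move let the fingers close. It gives the time, the measured TCP pose, the force, the opening and the grip force at its end, in the units of the state.
- robot.read_state(): the state, without advancing time (a new reading comes with each control period).
- eyes.read_camera(name): name is "scene" or "side" or "wrist"; returns a dict with "img" (480x640x3 uint8, red, green, blue), "range_z" (480x640 float32, mm along the optical axis (not along the pixel's ray), 0 where there is no reading), "fx", "fy", "cx", "cy" (pixels), "camera_from_world" (4x4, takes a point from world to camera coordinates); the wrist camera has in their place "T_tool_cam" (4x4, takes a point from camera to tool coordinates, whose origin is the TCP and whose axes are the flange's). Camera axes: x right, y down, z forward; pixel columns grow to the right and rows downward; lengths in mm; the calibration is good to about 2 mm. The wrist camera is an equidistant fisheye: a pixel r from the principal point sees the ray r / f radians off the axis. A picture is of the moment at which its call begins: read the wrist's pose just before it.
- order.finish_job(): hands the job in; it is judged then, once.
The state is a dict: "time": time; "qpos": joint angles; "joint_vel": joint speeds; "joint_efforts": joint torques, N m; "position": TCP position; "eef_rot": TCP orientation; "contact_force": force on the tool from outside, world axes, zero at the start; "torque": the same for the moment, N m; "width": finger opening in mm; "finger_force": force on a finger pad.
Only numpy, scipy, OpenCV 4.12 (cv2) and the standard library are available. Lean on these libraries where they do the work, as an engineer would, in place of code of your own. Each camera call takes 0.05 s, during which the arm holds its last target. There are 200 camera calls.

## Working session

There is one attempt and no reset: what is moved stays moved. The work goes in short steps, Python scripts to look and compute and a tool call to move; the robot and the scene stay as the last step left them, time stands still between calls to the robot, and variables do not carry over. Pictures are saved under pics/ and viewed, at most 10 in all, crops included, and the job is handed in when it is done.

Besides the shell and the picture viewer there is one more tool, called after ">>>" as name([rows], argument=value, ...), one row to a line, values as JSON. servo_tool: Moves the arm, as the interface text tells. Its arguments: {"type":"object","properties":{"motion":{"type":"array"},"squeeze":{"type":"number"}},"required":["motion"]}

```bash
ls; mkdir -p pics
cat > h.py <<'E'
import numpy as np,cv2
from plant import robot,eyes,order
def px(c,u,v,z=None):
    # world point from pixel using depth
    d=c["range_z"]; 
    if z is None: z=float(np.median([x for x in d[v-1:v+2,u-1:u+2].ravel() if x>0] or [0]))
    p=np.array([(u-c["cx"])/c["fx"]*z,(v-c["cy"])/c["fy"]*z,z,1])
    return (np.linalg.inv(c["camera_from_world"])@p)[:3]
def onplane(c,u,v,h):
    M=np.linalg.inv(c["camera_from_world"]); o=M[:3,3]
    r=M[:3,:3]@np.array([(u-c["cx"])/c["fx"],(v-c["cy"])/c["fy"],1])
    return o+r*(h-o[2])/r[2]
E
python3 - <<'E'
from h import *
import pickle
for n in ["scene","side"]:
    c=eyes.read_camera(n); pickle.dump(c,open(n+".pkl","wb")); cv2.imwrite(f"pics/{n}0.png",c["img"][:,:,::-1])
    print(n,c["fx"],np.linalg.inv(c["camera_from_world"]).round(2).tolist())
s=robot.read_state();print(s)
E
```

```text
pics
scene 483.43054116376356 [[-0.48, 0.51, -0.72, 1333.23], [0.88, 0.27, -0.39, 505.47], [-0.01, -0.82, -0.57, 729.18], [0.0, 0.0, 0.0, 1.0]]
side 546.1210621669532 [[0.21, -0.92, 0.32, 230.29], [-0.98, -0.2, 0.07, -4.85], [0.0, -0.33, -0.94, 1094.07], [0.0, 0.0, 0.0, 1.0]]
{'time': 0.1, 'qpos': array([ 1.15698573e+00,  2.76534496e-01,  1.50602579e+00,  1.36337343e-07,
        1.36068390e+00, -1.20969477e-01]), 'joint_vel': array([-5.24238191e-04, -1.46889711e-03, -2.99514627e-03, -2.19005317e-03,
        1.94452618e-04, -5.49321857e-05]), 'joint_efforts': array([ 2.23816678e-03, -4.17695940e+01, -2.46406353e+01, -4.49391318e-04,
        5.75285987e-03,  2.09149101e-05]), 'position': array([165.78362605, 550.08725021, 230.5169653 ]), 'eef_rot': array([-4.58288100e-01, -3.10754369e+00,  2.50163135e-03]), 'contact_force': array([-0.44786974,  0.11937529, -0.18400719]), 'torque': array([-0.00379032,  0.04642968, -0.05673532]), 'finger_force': 0.0, 'width': 85.35495967852448}
```

View pics/scene0.png

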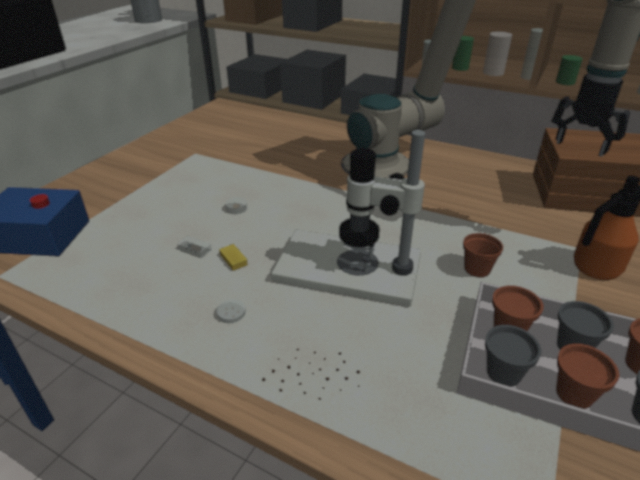

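View pics/side0.png

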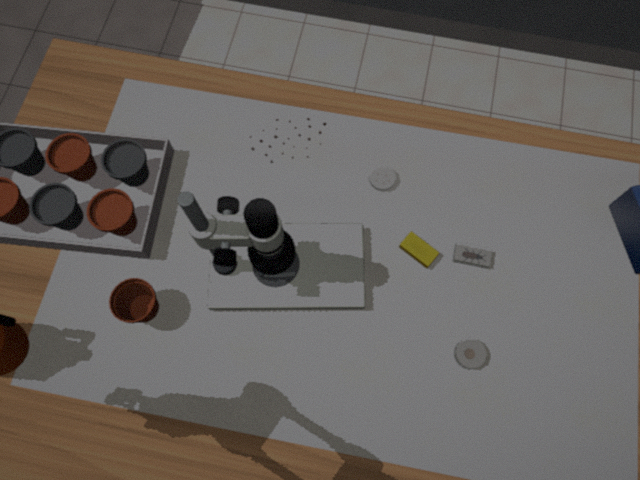

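Side view: the clear slab with a brown beetle is at (473,255) and the yellow look-alike at (419,249). The round blocks sit at (472,354) and (383,179), the pot at (134,300), and the stage plate spans (208–365, 222–309). In the scene view the slab is at (194,247) and the yellow one at (233,257). I'll confirm these with enlarged crops and depth.

Run:
```python
from h import *
import pickle
s=pickle.load(open("side.pkl","rb"));c=pickle.load(open("scene.pkl","rb"))
f=lambda im,u,v,w,h,k: cv2.resize(im[v:v+h,u:u+w,::-1],(w*k,h*k),interpolation=cv2.INTER_CUBIC)
a=f(s["img"],395,225,110,55,4);b=f(c["img"],165,225,90,55,4);d=f(s["img"],170,185,200,130,4)
o=np.zeros((570,800,3),np.uint8);o[:220,:440]=a;o[:220,440:]=b;o[220:570,:]=cv2.resize(d,(800,520))[100:450]
cv2.imwrite("pics/crop1.png",o)
for n,(u,v) in dict(block=(473,255),yel=(419,249),mat=(440,300),st=(340,250),st2=(340,290),stc=(325,235),dish=(383,179),rnd=(472,354),pot=(134,300)).items(): print(n,px(s,u,v).round(1))
for n,(u,v) in dict(block=(194,247),yel=(233,257),mat=(190,290),st=(310,255),ring=(360,233)).items(): print("scene",n,px(c,u,v).round(1))
```

```text
block [ 633.5 -223.3   20.1]
yel [ 623.5 -112.3   18.6]
mat [ 530.2 -173.3    0.8]
st [582.8  47.2  30.7]
st2 [500.5  30.   29.2]
stc [608.4  84.3  30.7]
dish [768.  -10.5  14.3]
rnd [ 430.9 -246.1   23.2]
pot [398.2 437.6   3.3]
scene block [ 647.2 -209.4   19.9]
scene yel [ 635.8 -100.4   21. ]
scene mat [ 758.  -131.6    0.8]
scene st [555.9  64.2  31.7]
scene ring [549.6 184.5 130.6]
```

View pics/crop1.png

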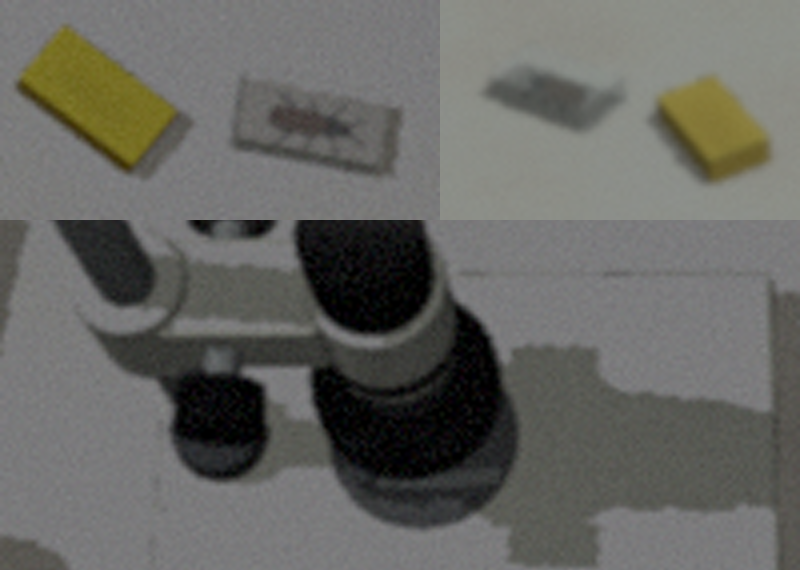

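The beetle slab (crop centre (318,125), 40×75 mm, white underside, top 20 mm in both views) is the one meant. The yellow one (crop (98,98)) is the look-alike.

Run:
```python
from h import *
import pickle
s=pickle.load(open("side.pkl","rb"))
P=[onplane(s,u,v,20) for u,v in [(455,244.5),(495,251.75),(493,268),(453.75,261.25)]]
print(np.round(P,1)[:,:2].tolist(), np.mean(P,0).round(1),[np.linalg.norm(P[i]-P[i-1]).round(1) for i in range(4)])
v=P[1]-P[0]+P[2]-P[3];print("long dir deg",np.degrees(np.arctan2(v[1],v[0])))
# plate fit from range map: stage points z 26..34
d=s["range_z"];V,U=np.mgrid[0:480,0:640];M=np.linalg.inv(s["camera_from_world"])
X=np.stack([(U-s["cx"])/s["fx"]*d,(V-s["cy"])/s["fy"]*d,d,np.ones_like(d)],-1)@M.T
m=(X[...,2]>24)&(X[...,2]<36)&(U>180)&(U<400)&(V>210)&(V<320)
q=X[m][:,:3];print(m.sum(),np.median(q[:,2]))
r=cv2.minAreaRect(q[:,:2].astype(np.float32));print(r)
for u,vv in [(363.25,223.75),(365,308),(208,308)]: print(onplane(s,u,vv,30).round(1))
# edges: percentile by columns
for lo in range(-100,30,20):
    k=(q[:,1]>lo)&(q[:,1]<lo+20)
    if k.sum()>50: print(lo,k.sum(),np.percentile(q[k,0],[1,99]).round(1))
for lo in range(470,640,25):
    k=(q[:,0]>lo)&(q[:,0]<lo+25)
    print(lo,k.sum(),np.percentile(q[k,1],[.5,99.5]).round(1))
# ring
m=(X[...,2]>122)&(X[...,2]<140)&(U>230)&(U<310)&(V>215)&(V<290);print(m.sum(),X[m][:,:3].mean(0), X[m][:,:2].min(0),X[m][:,:2].max(0))
c=eyes.read_camera("wrist");cv2.imwrite("pics/w0.png",c["img"][:,:,::-1]);print(c["fx"],c["T_tool_cam"].round(2).tolist())
```

```text
[[648.5, -183.8], [650.2, -267.0], [614.3, -267.0], [611.7, -186.3]] [ 631.2 -226.    20. ] [np.float64(36.9), np.float64(83.2), np.float64(35.9), np.float64(80.7)]
long dir deg -88.53998707724715
9249 28.849545082885243
((531.4517822265625, 146.7665252685547), (181.8391876220703, 314.8283996582031), 12.348167419433594)
[649.9  11.5  30. ]
[474.8 -25.9  30. ]
[409.4 278.2  30. ]
-20 356 [473.2 580.1]
0 755 [470.5 646.3]
20 841 [466.7 647.8]
470 1806 [-22.  295.6]
495 1230 [-17.7 300.6]
520 1040 [-13.1 263.2]
545 824 [ -8.3 248.4]
570 813 [ -1.8 148.9]
595 907 [  3.5 173.1]
620 479 [  7.6 143.9]
853 [511.60629017 159.84353376 127.26548205] [481.32106603 124.50418476] [568.26113283 212.32632663]
371.64829954431775 [[0.0, -0.96, -0.29, 74.41], [1.0, 0.0, 0.0, -0.45], [-0.0, -0.29, 0.96, -143.0], [0.0, 0.0, 0.0, 1.0]]
```

Stage centre comes out at about (527,169), z 30. Its +x points along azimuth 102.3°. The block is at about (632,-225), long side along y. Moving above it.

>>> servo_tool([
  [0.085, [0.016, -0.045, 0], -8],
  [0.085, [0.016, -0.045, 0], -8],
  [0.085, [0.016, -0.045, 0], -8],
  [0.085, [0.016, -0.045, 0], -8],
  [0.085, [0.016, -0.045, 0], -8],
])

```text
time: 0.65
position: [246.0, 323.7, 231.1]
eef_rot: [1.5, 2.76, -0.0]
contact_force: [1.9, 0.3, 0.5]
width: 84.8
finger_force: 0.0
```

>>> servo_tool([
  [0.085, [0.016, -0.045, 0], -8],
  [0.085, [0.016, -0.045, 0], -8],
  [0.085, [0.016, -0.045, 0], -8],
  [0.085, [0.016, -0.045, 0], -8],
  [0.085, [0.018, -0.041, -0.005], 0],
])

```text
time: 1.15
position: [328.2, 102.7, 226.8]
eef_rot: [2.199, 2.242, 0.003]
contact_force: [1.0, 0.7, 0.8]
width: 84.8
finger_force: 0.0
```

>>> servo_tool([
  [0.085, [0.018, -0.041, -0.005], 0],
  [0.085, [0.018, -0.041, -0.005], 0],
  [0.085, [0.018, -0.041, -0.005], 0],
  [0.085, [0.018, -0.041, -0.005], 0],
  [0.085, [0.018, -0.041, -0.005], 0],
])

```text
time: 1.65
position: [418.2, -102.3, 201.1]
eef_rot: [-2.199, -2.244, -0.001]
contact_force: [-0.1, 0.1, -0.5]
width: 84.9
finger_force: 0.0
```

>>> servo_tool([
  [0.085, [0.018, -0.041, -0.005], 0],
  [0.085, [0.018, -0.041, -0.005], 0],
  [0.085, [0.018, -0.041, -0.005], 0],
  [0.085, [0.04, 0, 0], 0],
  [0.085, [0.04, 0, 0], 0],
])

```text
time: 2.15
position: [552.4, -225.4, 185.6]
eef_rot: [-2.201, -2.24, 0.001]
contact_force: [-0.6, -0.5, 0.6]
width: 85.0
finger_force: 0.0
```

```bash
cat >> h.py <<'E'
from scipy.spatial.transform import Rotation as R
def wview(name):
    s=robot.read_state(); c=eyes.read_camera("wrist")
    T=np.eye(4);T[:3,:3]=R.from_rotvec(s["eef_rot"]).as_matrix();T[:3,3]=s["position"]
    c["M"]=T@c["T_tool_cam"]; cv2.imwrite(f"pics/{name}.png",c["img"][:,:,::-1])
    import pickle;pickle.dump(c,open(name+".pkl","wb")); return c
def wray(c,u,v):
    x,y=(u-c["cx"]),(v-c["cy"]);r=np.hypot(x,y);th=r/c["fx"]
    d=np.array([x/r*np.sin(th),y/r*np.sin(th),np.cos(th)]); return c["M"][:3,3],c["M"][:3,:3]@d
def wplane(c,u,v,h):
    o,d=wray(c,u,v); return o+d*(h-o[2])/d[2]
def tri(rays):
    A=np.zeros((3,3));b=np.zeros(3)
    for o,d in rays:
        P=np.eye(3)-np.outer(d,d)/(d@d);A+=P;b+=P@o
    return np.linalg.solve(A,b)
def wproj(c,p):
    q=np.linalg.inv(c["M"])@np.append(p,1);r=np.hypot(q[0],q[1]);th=np.arctan2(r,q[2])
    return c["cx"]+c["fx"]*th*q[0]/r, c["cy"]+c["fx"]*th*q[1]/r
E
python3 - <<'E'
from h import *
c=wview("w1");print(wproj(c,np.array([632,-225,20.])))
E
```

```text
(np.float64(408.0993579617974), np.float64(221.91872347419613))
```

>>> servo_tool([
  [0.085, [0.04, 0, 0], 0],
  [0.085, [0.04, 0, 0], 0],
  [0.085, [0, 0, -0.04], 0],
  [0.085, [0, 0, 0], 0],
  [0.085, [0, 0, 0], 0],
])

```text
time: 2.7
position: [630.7, -222.9, 145.2]
eef_rot: [-2.195, -2.243, 0.002]
contact_force: [0.3, 0.7, 0.8]
width: 85.2
finger_force: 0.0
```

Run:
```python
from h import *
import pickle
c=wview("w2");p=wproj(c,np.array([632,-225,20.]));print(p,robot.read_state()["position"])
c1=pickle.load(open("w1.pkl","rb"));p1=wproj(c1,np.array([632,-225,20.]))
o=[]
for k,pp in ((c1,p1),(c,p)):
    u,v=int(pp[0])-60,int(pp[1])-75;u=max(0,min(u,640-130));v=max(0,min(v,480-190));print(u,v)
    o.append(cv2.resize(k["img"][v:v+190,u:u+130,::-1],(390,570),interpolation=cv2.INTER_CUBIC))
cv2.imwrite("pics/crop2.png",np.hstack(o))
```

```text
(np.float64(318.8737313618664), np.float64(235.8304889944029)) [ 631.46064225 -223.39936597  146.74955606]
348 146
258 160
```

View pics/crop2.png

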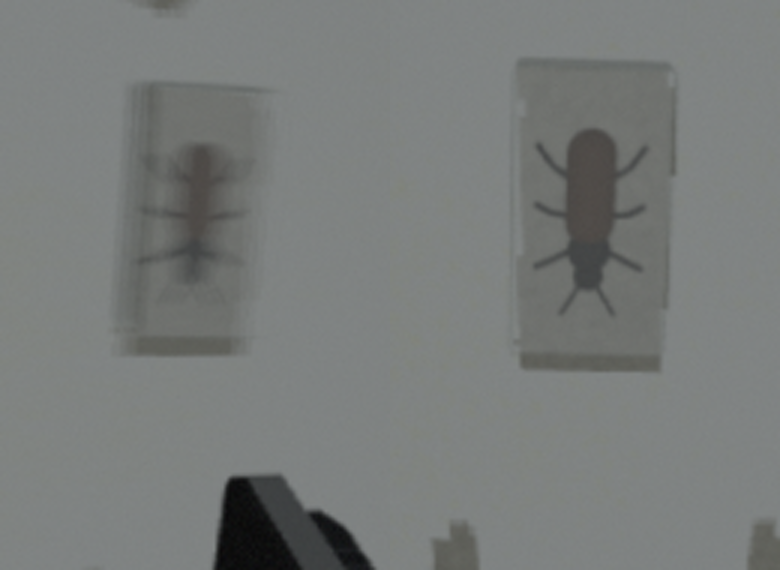

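In the right half of the crop the block spans (517,62), (673,66), (660,355), (518,352) with the beetle along its length; the strip below is shadow.

Run:
```python
from h import *
import pickle
c=pickle.load(open("w2.pkl","rb"));c1=pickle.load(open("w1.pkl","rb"))
g=lambda x,y:(258+(x-390)/3,160+y/3)
P=[wplane(c,*g(*q),20) for q in [(517,62),(673,66),(663,355),(516,352)]]
print(np.round(P,1).tolist(),np.mean(P,0).round(1),[np.linalg.norm(P[i]-P[i-1]).round(1) for i in range(4)])
v=P[0]+P[1]-P[2]-P[3];print(np.degrees(np.arctan2(v[1],v[0])))
# beetle neck (crop1 195,240 / crop2 588,242)
print(tri([wray(c1,348+195/3,146+240/3),wray(c,*g(588,242))]))
d=c["range_z"];u,vv=map(int,g(590,200));print("range",d[vv-2:vv+3,u-2:u+3].mean(), px and None)
o,dd=wray(c,u,vv);
z=d[vv,u];ax=c["M"][:3,2];print("pt",o+dd*z/(dd@ax))
```

```text
[[617.6, -183.7, 20.0], [655.4, -183.7, 20.0], [656.4, -258.9, 20.0], [618.1, -258.9, 20.0]] [ 636.9 -221.3   20. ] [np.float64(75.2), np.float64(37.8), np.float64(75.2), np.float64(38.3)]
90.57549110419546
[ 635.87580147 -227.73324605   23.25271663]
range 265.39883 None
pt [ 635.60639438 -216.94214561   21.40361174]
```

>>> servo_tool([
  [0.085, [0.005, 0.002, -0.04], 0],
  [0.085, [0, 0, -0.04], 0],
  [0.085, [0, 0, -0.04], 0],
  [0.085, [0, 0, -0.022], 0],
  [0.085, [0, 0, 0], 0],
])

```text
time: 3.25
position: [634.7, -220.9, 2.7]
eef_rot: [-2.195, -2.241, 0.003]
contact_force: [0.2, 0.1, -1.0]
width: 84.7
finger_force: 0.0
```

>>> servo_tool([
  [0.03, [0, 0, 0], 0],
  [0.03, [0, 0, 0], 0],
  [0.03, [0, 0, 0], 0],
  [0.03, [0, 0, 0], 0],
  [0.03, [0, 0, 0], 0],
], squeeze=40)

```text
time: 3.75
position: [638.4, -222.2, 6.9]
eef_rot: [2.195, 2.242, 0.002]
contact_force: [-1.0, 0.1, 7.3]
width: 38.8
finger_force: 42.2
```

>>> servo_tool([
  [0.03, [0, 0, 0], 0],
  [0.03, [0, 0, 0], 0],
  [0.03, [0, 0, 0.03], 0],
  [0.03, [0, 0, 0.04], 0],
  [0.03, [0, 0, 0.04], 0],
])

```text
time: 4.25
position: [636.6, -221.2, 115.5]
eef_rot: [-2.197, -2.245, 0.0]
contact_force: [0.8, -0.4, -0.5]
width: 39.0
finger_force: 41.3
```

>>> servo_tool([
  [0.03, [-0.0086, 0.0278, 0], -8.5],
  [0.03, [-0.0086, 0.0278, 0], -8.5],
  [0.03, [-0.0086, 0.0278, 0], -8.5],
  [0.03, [-0.0086, 0.0278, 0], -8.5],
  [0.03, [-0.0086, 0.0278, 0], -8.5],
])

```text
time: 4.75
position: [593.6, -81.4, 114.9]
eef_rot: [2.865, 1.287, 0.001]
contact_force: [1.2, -0.2, -0.1]
width: 39.1
finger_force: 41.3
```

>>> servo_tool([
  [0.03, [-0.0086, 0.0278, 0], -8.5],
  [0.03, [-0.0086, 0.0278, 0], -8.5],
  [0.03, [-0.0086, 0.0278, 0], -8.5],
  [0.03, [-0.0086, 0.0278, 0], -8.5],
  [0.03, [-0.0086, 0.0278, 0], -2.4],
])

```text
time: 5.25
position: [550.6, 57.7, 114.9]
eef_rot: [3.124, 0.332, 0.002]
contact_force: [0.6, 0.9, -0.6]
width: 39.0
finger_force: 41.3
```

>>> servo_tool([
  [0.03, [0, 0, 0], 0],
  [0.03, [0, 0, -0.03], 0],
  [0.03, [0, 0, -0.03], 0],
  [0.03, [0, 0, 0], 0],
  [0.03, [0, 0, 0], 0],
])

```text
time: 5.75
position: [551.2, 56.1, 54.6]
eef_rot: [3.123, 0.337, -0.001]
contact_force: [1.5, 0.2, 0.5]
width: 39.0
finger_force: 41.3
```

Run:
```python
from h import *
s=robot.read_state();print(s["position"],s["eef_rot"],s["contact_force"],s["qpos"].round(3))
m=R.from_rotvec(s["eef_rot"]).as_matrix();print("tool y az",np.degrees(np.arctan2(m[1,1],m[0,1])))
c=wview("w3");p=wproj(c,np.array([527,169,30.]));print(p)
cv2.imwrite("pics/w3b.png",cv2.convertScaleAbs(c["img"][:,:,::-1],alpha=1.5,beta=20))
```

```text
[551.19662752  56.05104917  54.55480994] [ 3.12319607e+00  3.37036197e-01 -7.10666173e-04] [1.54424176 0.16099319 0.53791617] [-0.024  0.401  1.802 -0.     0.939  1.332]
tool y az -77.68164746238521
(np.float64(106.5361739588875), np.float64(281.74069666035473))
```

View pics/w3b.png

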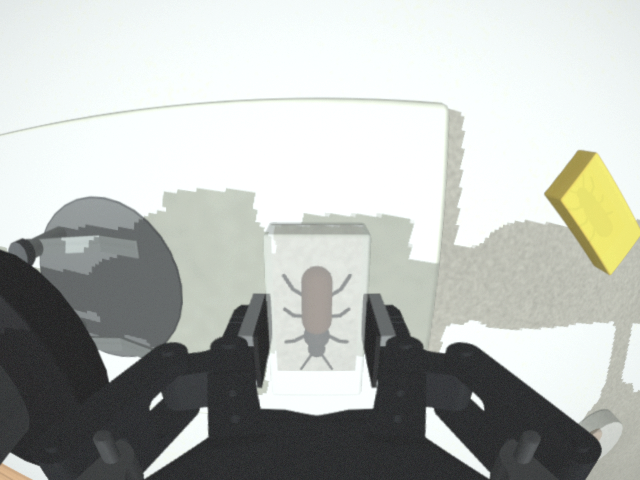

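Block held squarely between the pads over the stage: its far-end top edge at rows 223–235, columns 266–370, and the near end around row 392. The plate's far front corner is at (446,103). Checking the lateral position.

Run:
```python
from h import *
import pickle
c=pickle.load(open("w3.pkl","rb"));s=robot.read_state();z=s["position"][2]
print("corner",wplane(c,446,103,30).round(1),"expect 653,12.1")
for u,v in [(320,98),(200,101),(443,200),(432,345)]: print((u,v),wplane(c,u,v,30).round(1))
th=np.radians(102.35);X=np.array([np.cos(th),np.sin(th)]);Y=np.array([-X[1],X[0]])
S=lambda p:np.round([(p[:2]-[526.6,168.7])@X,(p[:2]-[526.6,168.7])@Y],1)
for u,v in [(320,98),(200,101),(443,200),(432,345),(446,103)]: print("stage",S(wplane(c,u,v,30)))
for (u,v),h in {(270,236):15,(370,236):15,(266,224):-5,(363,392):-5,(271,392):-5,(320,236):15}.items(): print("blk",(u,v),S(wplane(c,u,v,z+h)))
print("tcp",S(s["position"]))
```

```text
corner [652.2  16.9  30. ] expect 653,12.1
(320, 98) [639.4  73.4  30. ]
(200, 101) [628.5 126.9  30. ]
(443, 200) [607.5   6.4  30. ]
(432, 345) [529.9 -14.   30. ]
stage [-117.2  -89.8]
stage [-62.6 -90.6]
stage [-175.8  -44.3]
stage [-179.2   35.9]
stage [-175.2  -90.2]
blk (270, 236) [-99.1 -38. ]
blk (370, 236) [-134.9  -38. ]
blk (266, 224) [-95.  -37.4]
blk (363, 392) [-139.3   49.9]
blk (271, 392) [-92.6  49.9]
blk (320, 236) [-117.  -38.]
tcp [-115.5   -0.8]
```

>>> servo_tool([
  [0.03, [0, 0.0, -0.014], 0],
  [0.03, [0, 0, -0.003], 0],
  [0.03, [0, 0, -0.001], 0],
  [0.03, [0, 0, 0], 0],
])

```text
time: 6.2
position: [551.6, 56.4, 37.2]
eef_rot: [3.123, 0.337, 0.002]
contact_force: [-0.5, -0.3, -0.3]
width: 38.4
finger_force: 41.3
```

>>> servo_tool([
  [0.03, [0, 0, -0.001], 0],
  [0.03, [0, 0, -0.001], 0],
  [0.03, [0, 0, 0], 0],
])

```text
time: 6.5
position: [551.8, 56.5, 36.9]
eef_rot: [3.123, 0.338, 0.004]
contact_force: [-2.4, -1.0, 12.3]
width: 39.1
finger_force: 42.7
```

>>> servo_tool([
  [0.03, [0, 0, -0.001], 0],
  [0.03, [0, 0, 0], 0],
])

```text
time: 6.7
position: [551.8, 56.5, 36.8]
eef_rot: [3.123, 0.338, 0.004]
contact_force: [-4.1, -0.7, 18.3]
width: 38.6
finger_force: 43.4
```

>>> servo_tool([
  [0.06, [0, 0, 0], 0],
  [0.06, [0, 0, 0], 0],
  [0.06, [0, 0, 0], 0],
  [0.06, [0, 0, 0.01], 0],
  [0.06, [0, 0, 0.04], 0],
])

```text
time: 7.2
position: [547.6, 56.6, 80.5]
eef_rot: [-3.122, -0.337, 0.015]
contact_force: [0.9, 0.4, 0.0]
width: 60.2
finger_force: 0.0
```

>>> servo_tool([
  [0.06, [0, -0.0, 0.05], 0],
  [0.03, [0, 0, 0.05], 0],
  [0, [0, 0, 0.05], 0],
  [0, [0, 0, 0], 0],
  [0, [0, 0, 0], 0],
])

```text
time: 7.7
position: [551.5, 56.5, 235.1]
eef_rot: [3.123, 0.337, 0.005]
contact_force: [0.6, 0.4, -0.1]
width: 1.6
finger_force: 0.0
```

Run:
```python
from h import *
s=robot.read_state();print(s["position"],s["qpos"].round(3),s["width"])
c=wview("w4");d=eyes.read_camera("side")
print(wproj(c,np.array([551,56,50.])))
a=cv2.convertScaleAbs(c["img"][:,:,::-1],alpha=1.3)[150:450,120:520]
b=cv2.resize(d["img"][200:320,190:390,::-1],(400,240))
o=np.zeros((540,400,3),np.uint8);o[:300]=a;o[300:]=b;cv2.imwrite("pics/c4.png",o)
```

```text
[551.5330773   56.53976235 235.05834818] [-0.023  0.241  1.545 -0.     1.353  1.332] 1.6365268114894809
(np.float64(316.5348465482617), np.float64(216.28448550306183))
```

View pics/c4.png

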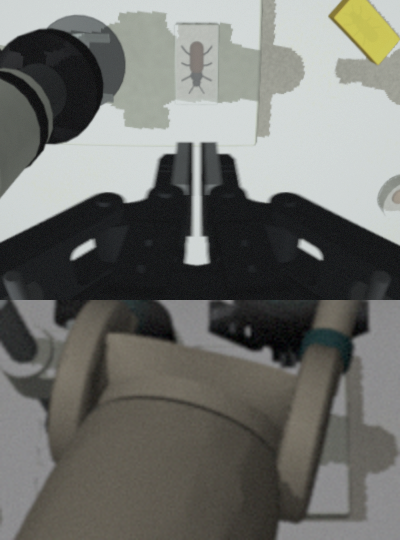

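Block is on the stage, square with the plate front edge (crop (197,62)). Moves only turn about z, so I'll get the lean by driving to the arm's reach limit. First I go outward while turning the tool half round, so the camera side will be on top.

>>> servo_tool([
  [0, [0.015, 0, 0], 8.4],
  [0, [0.015, 0, 0], 8.4],
  [0, [0.015, 0, 0], 8.4],
  [0, [0.015, 0, 0], 8.4],
  [0, [0.015, 0, 0], 8.4],
])

```text
time: 8.3
position: [625.3, 56.6, 230.5]
eef_rot: [-2.789, -1.441, 0.007]
contact_force: [0.2, -0.1, 0.1]
width: 0.5
finger_force: 0.0
```

>>> servo_tool([
  [0, [0.015, 0, 0], 8.4],
  [0, [0.015, 0, 0], 8.4],
  [0, [0.015, 0, 0], 8.4],
  [0, [0.015, 0, 0], 8.4],
  [0, [0.015, 0, 0], 8.4],
])

```text
time: 8.8
position: [700.4, 56.5, 230.2]
eef_rot: [-2.086, -2.344, 0.006]
contact_force: [0.5, 0.3, -0.2]
width: -0.3
finger_force: 0.0
```

>>> servo_tool([
  [0, [0.015, 0, 0], 8.4],
  [0, [0.015, 0, 0], 8.4],
  [0, [0.015, 0, 0], 8.4],
  [0, [0.015, 0, 0], 8.4],
  [0, [0.015, 0, 0], 8.4],
])

```text
time: 9.3
position: [775.5, 56.6, 229.8]
eef_rot: [-1.107, -2.934, 0.003]
contact_force: [0.1, -0.6, 0.6]
width: 0.1
finger_force: 0.0
```

>>> servo_tool([
  [0, [0.015, 0, 0], 8.4],
  [0, [0.015, 0, 0], 8.4],
  [0, [0.015, 0, 0], 8.4],
  [0, [0.015, 0, 0], 8.4],
  [0, [0.015, 0, 0], 8.1],
])

```text
time: 9.8
position: [850.7, 56.5, 229.5]
eef_rot: [0.01, -3.136, -0.0]
contact_force: [0.1, 0.8, 0.4]
width: -0.0
finger_force: 0.0
```

>>> servo_tool([
  [0, [0.02, 0, 0], 0],
  [0, [0.02, 0, 0], 0],
  [0, [0.02, 0, 0], 0],
  [0, [0.02, 0, 0], 0],
  [0, [0.02, 0, 0], 0],
])

```text
time: 10.3
position: [938.2, 55.7, 216.5]
eef_rot: [0.0, -3.14, -0.002]
contact_force: [-0.5, -0.2, -1.8]
width: 0.1
finger_force: 0.0
```

```bash
cat >> h.py <<'E'
def st():
    s=robot.read_state();m=R.from_rotvec(s["eef_rot"]).as_matrix()
    az=lambda v:np.degrees(np.arctan2(v[1],v[0])).round(1)
    print("t",s["time"],"p",s["position"].round(1),"q",s["qpos"].round(3),"F",s["contact_force"].round(1))
    print("lean",np.degrees(np.arccos(-m[2,2])).round(2),"upper-end az",az(-m[:,2]),"x az",az(m[:,0]),"y az",az(m[:,1]),"y el",np.degrees(np.arcsin(m[2,1])).round(1))
    return s,m
E
python3 -c "
from h import *
st()"
```

```text
t 10.3 p [938.2  55.7 216.5] q [-1.500e-02  9.800e-01  2.270e-01  1.000e-03  1.937e+00 -1.586e+00] F [-0.5 -0.2 -1.8]
lean 0.13 upper-end az -27.3 x az -180.0 y az 90.0 y el 0.1
```

>>> servo_tool([
  [0, [0.05, 0, 0], 0],
  [0, [0.05, 0, 0], 0],
  [0, [0.05, 0, 0], 0],
])

```text
time: 10.6
position: [995.1, 50.7, 182.2]
eef_rot: [-0.001, 3.034, 0.009]
contact_force: [0.5, -0.4, 0.0]
width: -0.3
finger_force: 0.0
```

```bash
python3 -c "
from h import *
st()"
```

```text
t 10.6 p [995.1  50.7 182.2] q [-0.022  1.02   0.224  0.009  1.791 -1.591] F [ 0.5 -0.4  0. ]
lean 6.17 upper-end az -176.8 x az -180.0 y az 90.0 y el 0.3
```

>>> servo_tool([
  [0, [0, 0, 0.05], 0],
  [0, [0, 0, 0.05], 0],
  [0, [0, 0, 0.05], 0],
])

```text
time: 10.9
position: [949.0, 48.3, 307.7]
eef_rot: [-0.0, 2.989, 0.013]
contact_force: [1.0, -0.3, 0.9]
width: -0.3
finger_force: 0.0
```

```bash
python3 -c "
from h import *
st()"
```

```text
t 10.9 p [949.   48.3 307.7] q [-0.027  0.887  0.224  0.013  1.879 -1.593] F [ 1.  -0.3  0.9]
lean 8.76 upper-end az -176.8 x az 180.0 y az 90.1 y el 0.5
```

The lean builds up in the wanted direction and stays. Continuing.

>>> servo_tool([
  [0, [0.05, 0, 0], 0],
  [0, [0.05, 0, 0], 0],
  [0, [0.05, 0, 0], 0],
  [0, [0.05, 0, 0], 0],
  [0, [0.05, 0, 0], 0],
])

```text
time: 11.4
position: [1053.3, 42.0, 230.5]
eef_rot: [-0.0, 2.83, 0.022]
contact_force: [0.5, -0.1, 0.2]
width: 0.0
finger_force: 0.0
```

```bash
python3 -c "
from h import *
st()"
```

```text
t 11.4 p [1053.3   42.   230.5] q [-0.035  0.985  0.224  0.026  1.622 -1.601] F [ 0.5 -0.1  0.2]
lean 17.85 upper-end az -177.2 x az 179.9 y az 90.1 y el 0.9
```

>>> servo_tool([
  [0, [0.035, 0, 0.035], 0],
  [0, [0.035, 0, 0.035], 0],
  [0, [0.035, 0, 0.035], 0],
  [0, [0.035, 0, 0.035], 0],
  [0, [0.035, 0, 0.035], 0],
])

```text
time: 11.9
position: [1073.8, 36.7, 331.7]
eef_rot: [-0.0, 2.653, 0.029]
contact_force: [0.3, 0.1, 0.1]
width: -0.1
finger_force: 0.0
```

```bash
python3 -c "
from h import *
st()"
```

```text
t 11.9 p [1073.8   36.7  331.7] q [-0.044  0.904  0.22   0.041  1.53  -1.607] F [0.3 0.1 0.1]
lean 27.99 upper-end az -177.5 x az 179.7 y az 90.3 y el 1.2
```

>>> servo_tool([
  [0, [0.035, 0, 0.035], 0],
  [0, [0.035, 0, 0.035], 0],
  [0, [0.035, 0, 0.035], 0],
  [0, [0.035, 0, 0.035], 0],
  [0, [0.035, 0, 0.035], 0],
])

```text
time: 12.4
position: [1098.4, 32.3, 409.8]
eef_rot: [0.001, 2.485, 0.035]
contact_force: [0.6, 0.0, 0.6]
width: 0.1
finger_force: 0.0
```

>>> servo_tool([
  [0, [0.035, 0, 0.035], 0],
  [0, [0.035, 0, 0.035], 0],
  [0, [0.035, 0, 0.035], 0],
  [0, [0.035, 0, 0.035], 0],
])

```text
time: 12.8
position: [1118.6, 29.4, 470.1]
eef_rot: [0.002, 2.346, 0.038]
contact_force: [-0.5, 1.0, 0.4]
width: 0.1
finger_force: 0.0
```

```bash
python3 -c "
from h import *
st()"
```

```text
t 12.8 p [1118.6   29.4  470.1] q [-0.058  0.822  0.221  0.071  1.305 -1.618] F [-0.5  1.   0.4]
lean 45.62 upper-end az -177.8 x az 179.0 y az 90.6 y el 1.6
```

>>> servo_tool([
  [0, [0.035, 0, 0.035], 0],
  [0, [0.035, 0, 0.035], 0],
])

```text
time: 13.0
position: [1128.7, 28.2, 498.6]
eef_rot: [0.002, 2.277, 0.039]
contact_force: [0.5, 0.9, -0.6]
width: 0.2
finger_force: 0.0
```

>>> servo_tool([
  [0, [-0.043, -0.0015, -0.018], 8],
  [0, [-0.043, -0.0015, -0.018], 8],
  [0, [-0.043, -0.0015, -0.018], 8],
  [0, [-0.043, -0.0015, -0.018], 8],
  [0, [-0.043, -0.0015, -0.018], 8],
])

```text
time: 13.5
position: [934.7, 21.6, 417.0]
eef_rot: [-0.729, 2.192, 0.366]
contact_force: [0.4, -0.5, -0.8]
width: 0.2
finger_force: 0.0
```

```bash
python3 -c "
from h import *
st()"
```

```text
t 13.5 p [934.7  21.6 417. ] q [-0.301  0.51   0.992  0.744  1.183 -2.641] F [ 0.4 -0.5 -0.8]
lean 49.2 upper-end az -141.4 x az -144.2 y az 127.4 y el 1.4
```

>>> servo_tool([
  [0, [-0.043, -0.0015, -0.018], 8],
  [0, [-0.043, -0.0015, -0.018], 8],
  [0, [-0.043, -0.0015, -0.018], 8],
  [0, [-0.043, -0.0015, -0.018], 8],
  [0, [-0.043, -0.0015, -0.018], 8],
])

```text
time: 14.0
position: [828.2, 51.8, 456.0]
eef_rot: [-1.431, 2.139, 0.769]
contact_force: [0.9, 1.4, 1.5]
width: -0.2
finger_force: 0.0
```

```bash
python3 -c "
from h import *
st()"
```

```text
t 14.0 p [828.2  51.8 456. ] q [-0.317  0.723  0.425  0.815  2.028 -2.704] F [0.9 1.4 1.5]
lean 42.07 upper-end az -95.2 x az -117.8 y az 161.8 y el 11.4
```

q6 ran into its limit. I'll rebuild the lean with the tool turned half round, spinning back first.

>>> servo_tool([
  [0, [-0.01, 0, 0], -8.5],
  [0, [-0.01, 0, 0], -8.5],
  [0, [-0.01, 0, 0], -8.5],
  [0, [-0.01, 0, 0], -8.5],
  [0, [-0.01, 0, 0], -8.5],
])

```text
time: 14.5
position: [779.0, 50.8, 453.8]
eef_rot: [-0.52, 2.405, 0.468]
contact_force: [0.2, 0.1, -0.4]
width: 0.2
finger_force: 0.0
```

>>> servo_tool([
  [0, [0, 0, 0], -8.5],
  [0, [0, 0, 0], -8.5],
  [0, [0, 0, 0], -8.5],
  [0, [0, 0, 0], -8.5],
  [0, [0, 0, 0], -8.5],
])

```text
time: 15.0
position: [778.2, 51.8, 454.0]
eef_rot: [0.327, 2.392, 0.156]
contact_force: [0.2, -1.4, 0.5]
width: 0.3
finger_force: 0.0
```

>>> servo_tool([
  [0, [0, 0, 0], -8.5],
  [0, [0, 0, 0], -8.5],
  [0, [0, 0, 0], -8.5],
  [0, [0, 0, 0], -8.5],
  [0, [0, 0, 0], -8.5],
])

```text
time: 15.5
position: [778.0, 52.3, 452.1]
eef_rot: [1.108, 2.153, -0.154]
contact_force: [-0.0, -0.3, -0.1]
width: 0.1
finger_force: 0.0
```

```bash
python3 -c "
from h import *
st()"
```

```text
t 15.5 p [778.   52.3 452.1] q [ 0.213  0.303  1.156 -0.565  1.215 -0.335] F [-0.  -0.3 -0.1]
lean 41.59 upper-end az 143.1 x az 120.2 y az 39.8 y el 11.6
```

>>> servo_tool([
  [0, [0, 0, 0], -8.5],
  [0, [0, 0, 0], -8.5],
  [0, [0, 0, 0], -8.5],
  [0, [0, 0, 0], -8.5],
  [0, [0, 0, 0], -8.5],
])

```text
time: 16.0
position: [778.6, 53.0, 451.2]
eef_rot: [1.854, 1.645, -0.481]
contact_force: [0.2, -1.2, 0.8]
width: 0.1
finger_force: 0.0
```

```bash
python3 -c "
from h import *
st()"
```

```text
t 16.0 p [778.6  53.  451.2] q [ 0.288  0.623  0.625 -0.762  1.877  0.161] F [ 0.2 -1.2  0.8]
lean 41.43 upper-end az 100.7 x az 77.8 y az -2.6 y el 11.5
```

>>> servo_tool([
  [0, [-0.03, 0, 0], -8.5],
  [0, [-0.03, 0, 0], -8.5],
  [0, [-0.03, 0, 0], -8.5],
  [0, [-0.03, 0, 0], -8.5],
  [0, [-0.03, 0, 0], -8.5],
])

```text
time: 16.5
position: [628.4, 52.5, 450.1]
eef_rot: [2.43, 0.9, -0.774]
contact_force: [0.2, -0.1, -0.6]
width: 0.3
finger_force: 0.0
```

```bash
python3 -c "
from h import *
st()"
```

```text
t 16.5 p [628.4  52.5 450.1] q [ 0.241  0.644  0.588 -0.699  2.341  0.714] F [ 0.2 -0.1 -0.6]
lean 41.42 upper-end az 58.1 x az 35.4 y az -45.2 y el 11.4
```

>>> servo_tool([
  [0, [-0.03, 0, 0], -8.5],
  [0, [-0.03, 0, 0], -8.5],
  [0, [-0.03, 0, 0], -8.5],
  [0, [0, 0, 0], -8.5],
  [0, [0, 0, 0], -8.5],
])

```text
time: 17.0
position: [538.3, 52.0, 451.1]
eef_rot: [2.765, -0.045, -1.0]
contact_force: [1.3, -0.5, -0.0]
width: -0.2
finger_force: 0.0
```

```bash
python3 -c "
from h import *
st()"
```

```text
t 17.0 p [538.3  52.  451.1] q [ 0.061  0.601  0.666 -0.258  2.57   1.498] F [ 1.3 -0.5 -0. ]
lean 41.31 upper-end az 15.6 x az -7.1 y az -87.7 y el 11.4
```

>>> servo_tool([
  [0, [0.05, 0, 0], 0],
  [0, [0.05, 0, 0], 0],
  [0, [0.05, 0, 0], 0],
  [0, [0.05, 0, 0], 0],
  [0, [0.05, 0, 0], 0],
])

```text
time: 17.5
position: [657.4, 43.2, 394.6]
eef_rot: [2.769, -0.039, -0.991]
contact_force: [-0.6, 0.5, 0.3]
width: 0.4
finger_force: 0.0
```

>>> servo_tool([
  [0, [0.05, 0, 0], 0],
  [0, [0.05, 0, 0], 0],
  [0, [0.05, 0, 0], 0],
  [0, [0.05, 0, 0], 0],
  [0, [0.05, 0, 0], 0],
])

```text
time: 18.0
position: [675.5, 41.9, 344.9]
eef_rot: [2.755, -0.06, -1.089]
contact_force: [0.7, -0.0, -1.1]
width: 0.2
finger_force: 0.0
```

```bash
python3 -c "
from h import *
st()"
```

```text
t 18.0 p [675.5  41.9 344.9] q [ 0.03   0.956  0.22  -0.317  2.71   1.407] F [ 0.7 -0.  -1.1]
lean 44.28 upper-end az 12.4 x az -8.0 y az -88.4 y el 10.4
```

>>> servo_tool([
  [0, [0, 0, 0.05], 0],
  [0, [0, 0, 0.05], 0],
  [0, [0, 0, 0.05], 0],
  [0, [0, 0, 0.05], 0],
  [0, [0, 0, 0.05], 0],
])

```text
time: 18.5
position: [617.8, 5.6, 479.9]
eef_rot: [2.791, -0.013, -0.848]
contact_force: [0.4, 0.1, -0.2]
width: -0.2
finger_force: 0.0
```

>>> servo_tool([
  [0, [0, 0, 0.05], 0],
  [0, [0, 0, 0.05], 0],
  [0, [0, 0, 0.05], 0],
  [0, [0, 0, 0.05], 0],
  [0, [0, 0, 0.05], 0],
])

```text
time: 19.0
position: [534.5, -32.0, 597.1]
eef_rot: [2.773, 0.033, -0.67]
contact_force: [0.7, 0.1, 0.0]
width: 0.3
finger_force: 0.0
```

```bash
python3 -c "
from h import *
st()"
```

```text
t 19.0 p [534.5 -32.  597.1] q [ 2.00e-03  5.89e-01  2.20e-01 -7.38e-01  2.71e+00  9.29e-01] F [0.7 0.1 0. ]
lean 31.71 upper-end az 32.4 x az -2.9 y az -84.7 y el 15.7
```

>>> servo_tool([
  [0, [0.02, 0, 0.045], 0],
  [0, [0.02, 0, 0.045], 0],
  [0, [0.02, 0, 0.045], 0],
  [0, [0.02, 0, 0.045], 0],
  [0, [0.02, 0, 0.045], 0],
])

```text
time: 19.5
position: [486.7, -43.2, 646.8]
eef_rot: [2.748, 0.055, -0.606]
contact_force: [-0.7, 1.0, 0.6]
width: -0.1
finger_force: 0.0
```

```bash
python3 -c "
from h import *
st()"
```

```text
t 19.5 p [486.7 -43.2 646.8] q [ 0.007  0.511  0.221 -0.867  2.71   0.792] F [-0.7  1.   0.6]
lean 31.05 upper-end az 38.6 x az -2.0 y az -83.6 y el 17.8
```

>>> servo_tool([
  [0, [0.01, 0, -0.02], -7.7],
  [0, [0.01, 0, -0.02], -7.7],
  [0, [0.01, 0, -0.02], -7.7],
  [0, [0.01, 0, -0.02], -7.7],
  [0, [0.01, 0, -0.02], -7.7],
])

```text
time: 20.0
position: [533.0, -44.8, 539.9]
eef_rot: [2.733, -0.882, -0.752]
contact_force: [0.8, -0.4, 0.8]
width: 0.5
finger_force: 0.0
```

>>> servo_tool([
  [0, [0.05, 0, 0], 0],
  [0, [0.05, 0, 0], 0],
  [0, [0.05, 0, 0], 0],
  [0, [0.05, 0, 0], 0],
  [0, [0.05, 0, 0], 0],
])

```text
time: 20.5
position: [627.5, -30.6, 466.9]
eef_rot: [2.731, -0.879, -0.785]
contact_force: [-0.2, 0.0, -1.0]
width: 0.1
finger_force: 0.0
```

```bash
python3 -c "
from h import *
st()"
```

```text
t 20.5 p [627.5 -30.6 466.9] q [-0.123  0.762  0.22  -0.152  2.711  1.951] F [-0.2  0.  -1. ]
lean 32.04 upper-end az -0.2 x az -40.3 y az -121.3 y el 17.9
```

>>> servo_tool([
  [0, [0.05, 0, 0], 0],
  [0, [0.05, 0, 0], 0],
  [0, [0.05, 0, 0], 0],
  [0, [0.05, 0, 0], 0],
  [0, [0.05, 0, 0], 0],
])

```text
time: 21.0
position: [656.9, -14.7, 407.4]
eef_rot: [2.695, -0.882, -0.914]
contact_force: [-0.5, -0.9, -0.2]
width: 0.2
finger_force: 0.0
```

```bash
python3 -c "
from h import *
st()"
```

```text
t 21.0 p [656.9 -14.7 407.4] q [-0.11   0.852  0.221 -0.078  2.71   2.033] F [-0.5 -0.9 -0.2]
lean 36.88 upper-end az -3.2 x az -42.3 y az -120.7 y el 19.1
```

>>> servo_tool([
  [0, [-0.02, 0, 0.045], 0],
  [0, [-0.02, 0, 0.045], 0],
  [0, [-0.02, 0, 0.045], 0],
  [0, [-0.02, 0, 0.045], 0],
  [0, [-0.02, 0, 0.045], 0],
])

```text
time: 21.5
position: [586.6, -28.7, 535.2]
eef_rot: [2.788, -0.895, -0.63]
contact_force: [0.6, 0.7, -0.4]
width: -0.0
finger_force: 0.0
```

>>> servo_tool([
  [0, [-0.01, 0, 0.049], 0],
  [0, [-0.01, 0, 0.049], 0],
  [0, [-0.01, 0, 0.049], 0],
  [0, [-0.01, 0, 0.049], 0],
  [0, [-0.01, 0, 0.049], 0],
])

```text
time: 22.0
position: [501.6, -42.9, 635.4]
eef_rot: [2.836, -0.891, -0.374]
contact_force: [0.5, -0.2, -0.1]
width: 0.1
finger_force: 0.0
```

```bash
python3 -c "
from h import *
st()"
```

```text
t 22.0 p [501.6 -42.9 635.4] q [-0.148  0.469  0.221 -0.25   2.71   1.817] F [ 0.5 -0.2 -0.1]
lean 16.59 upper-end az 12.8 x az -36.1 y az -123.7 y el 12.2
```

>>> servo_tool([
  [0, [0, 0, 0.05], 0],
  [0, [0, 0, 0.05], 0],
  [0, [0, 0, 0.05], 0],
  [0, [0, 0, 0.05], 0],
  [0, [0, 0, 0.05], 0],
])

```text
time: 22.5
position: [425.8, -51.6, 699.8]
eef_rot: [2.849, -0.879, -0.188]
contact_force: [-0.1, 1.1, 0.7]
width: -0.2
finger_force: 0.0
```

```bash
python3 -c "
from h import *
st()"
```

```text
t 22.5 p [425.8 -51.6 699.8] q [-0.167  0.335  0.221 -0.33   2.71   1.71 ] F [-0.1  1.1  0.7]
lean 11.41 upper-end az 33.7 x az -34.7 y az -123.9 y el 10.6
```

>>> servo_tool([
  [0, [0.038, 0.003, -0.032], 3],
  [0, [0.038, 0.003, -0.032], 3],
  [0, [0.038, 0.003, -0.032], 3],
  [0, [0.038, 0.003, -0.032], 3],
  [0, [0.038, 0.003, -0.032], 3],
])

```text
time: 23.0
position: [617.7, -36.4, 538.0]
eef_rot: [2.926, -0.494, -0.157]
contact_force: [0.6, -0.7, 0.4]
width: -0.2
finger_force: 0.0
```

>>> servo_tool([
  [0, [0.038, 0.003, -0.032], 3],
  [0, [0.038, 0.003, -0.032], 3],
  [0, [0.038, 0.003, -0.032], 2],
  [0, [0.05, 0, 0], 0],
  [0, [0.05, 0, 0], 0],
])

```text
time: 23.5
position: [797.4, -29.2, 404.6]
eef_rot: [2.948, -0.284, -0.111]
contact_force: [-0.3, -0.3, -1.5]
width: -0.2
finger_force: 0.0
```

```bash
python3 -c "
from h import *
st()"
```

```text
t 23.5 p [797.4 -29.2 404.6] q [-0.045  0.776  0.226 -0.217  2.213  1.594] F [-0.3 -0.3 -1.5]
lean 11.06 upper-end az 61.7 x az -11.3 y az -100.7 y el 10.5
```

>>> servo_tool([
  [0, [0.05, 0, 0], 0],
  [0, [0.05, 0, 0], 0],
  [0, [0.05, 0, 0], 0],
  [0, [0.05, 0, 0], 0],
  [0, [0.05, 0, 0], 0],
])

```text
time: 24.0
position: [908.9, -34.6, 319.7]
eef_rot: [2.952, -0.269, 0.108]
contact_force: [-1.0, 0.8, -0.3]
width: 0.1
finger_force: 0.0
```

```bash
python3 -c "
from h import *
st()"
```

```text
t 24.0 p [908.9 -34.6 319.7] q [-0.043  0.876  0.222 -0.194  1.972  1.627] F [-1.   0.8 -0.3]
lean 10.89 upper-end az 107.2 x az -10.0 y az -100.8 y el 9.6
```

>>> servo_tool([
  [0, [0.045, 0, 0.02], -3],
  [0, [0.045, 0, 0.02], 0],
  [0, [0.045, 0, 0.02], 0],
  [0, [0.045, 0, 0.02], 0],
  [0, [0.045, 0, 0.02], 0],
])

```text
time: 24.5
position: [971.5, -40.5, 321.6]
eef_rot: [2.934, -0.322, 0.355]
contact_force: [0.0, -1.2, 0.7]
width: -0.1
finger_force: 0.0
```

>>> servo_tool([
  [0, [0.035, 0, 0.035], 0],
  [0, [0.035, 0, 0.035], 0],
  [0, [0.035, 0, 0.035], 0],
  [0, [0.035, 0, 0.035], 0],
  [0, [0.035, 0, 0.035], 0],
])

```text
time: 25.0
position: [994.9, -45.2, 400.0]
eef_rot: [2.903, -0.296, 0.614]
contact_force: [-1.3, 0.2, -0.3]
width: 0.1
finger_force: 0.0
```

>>> servo_tool([
  [0, [0.035, 0, 0.035], 0],
  [0, [0.035, 0, 0.035], 0],
  [0, [0.035, 0, 0.035], 0],
  [0, [0.035, 0, 0.035], 0],
  [0, [0.035, 0, 0.035], 0],
])

```text
time: 25.5
position: [1024.5, -49.5, 465.6]
eef_rot: [2.848, -0.267, 0.866]
contact_force: [1.3, -0.0, -0.2]
width: 0.2
finger_force: 0.0
```

```bash
python3 -c "
from h import *
st()"
```

```text
t 25.5 p [1024.5  -49.5  465.6] q [-0.057  0.775  0.221 -0.167  1.559  1.653] F [ 1.3 -0.  -0.2]
lean 34.77 upper-end az 159.8 x az -8.7 y az -102.4 y el 5.4
```

>>> servo_tool([
  [0, [0.035, 0, 0.035], -8.5],
  [0, [0.035, 0, 0.035], -8.5],
  [0, [0.035, 0, 0.035], 0],
  [0, [0.035, 0, 0.035], 0],
  [0, [0.035, 0, 0.035], 0],
])

```text
time: 26.0
position: [1041.5, -61.8, 519.5]
eef_rot: [2.658, -0.605, 1.077]
contact_force: [-0.2, -1.4, -0.2]
width: -0.2
finger_force: 0.0
```

```bash
python3 -c "
from h import *
st()"
```

```text
t 26.0 p [1041.5  -61.8  519.5] q [-0.009  0.758  0.221 -0.343  1.453  1.923] F [-0.2 -1.4 -0.2]
lean 44.71 upper-end az 151.1 x az -24.3 y az -116.6 y el 2.3
```

>>> servo_tool([
  [0, [0.035, 0, 0.035], 0],
  [0, [0.035, 0, 0.035], 0],
])

```text
time: 26.2
position: [1054.7, -66.6, 544.8]
eef_rot: [2.633, -0.583, 1.176]
contact_force: [-0.9, -0.8, -0.3]
width: 0.0
finger_force: 0.0
```

```bash
python3 -c "
from h import *
st()"
```

```text
t 26.2 p [1054.7  -66.6  544.8] q [-0.017  0.748  0.221 -0.335  1.389  1.913] F [-0.9 -0.8 -0.3]
lean 48.42 upper-end az 153.4 x az -24.2 y az -115.5 y el 1.2
```

>>> servo_tool([
  [0, [-0.031, 0.0046, -0.0184], 8],
  [0, [-0.031, 0.0046, -0.0184], 8],
  [0, [-0.031, 0.0046, -0.0184], 8],
  [0, [-0.031, 0.0046, -0.0184], 8],
  [0, [-0.031, 0.0046, -0.0184], 8],
])

```text
time: 26.7
position: [925.5, -47.5, 468.1]
eef_rot: [-2.825, -0.239, -1.265]
contact_force: [0.8, -1.1, -1.0]
width: 0.1
finger_force: 0.0
```

>>> servo_tool([
  [0, [-0.031, 0.0046, -0.0184], 8],
  [0, [-0.031, 0.0046, -0.0184], 8],
  [0, [-0.031, 0.0046, -0.0184], 8],
  [0, [-0.031, 0.0046, -0.0184], 8],
  [0, [-0.031, 0.0046, -0.0184], 8],
])

```text
time: 27.2
position: [777.7, -26.4, 378.3]
eef_rot: [-2.399, -1.071, -1.084]
contact_force: [-0.0, -0.3, 0.2]
width: 0.1
finger_force: 0.0
```

```bash
python3 -c "
from h import *
st()"
```

```text
t 27.2 p [777.7 -26.4 378.3] q [-0.468  0.345  1.337  0.833  1.27   0.083] F [-0.  -0.3  0.2]
lean 47.84 upper-end az -134.4 x az 49.3 y az -42.7 y el 1.8
```

>>> servo_tool([
  [0, [-0.031, 0.0046, -0.0184], 8],
  [0, [-0.031, 0.0046, -0.0184], 8],
  [0, [-0.031, 0.0046, -0.0184], 8],
  [0, [-0.031, 0.0046, -0.0184], 8],
  [0, [-0.031, 0.0046, -0.0184], 8],
])

```text
time: 27.7
position: [623.7, -3.6, 285.1]
eef_rot: [-1.774, -1.715, -0.816]
contact_force: [-0.2, -0.3, 0.1]
width: -0.3
finger_force: 0.0
```

```bash
python3 -c "
from h import *
st()"
```

```text
t 27.7 p [623.7  -3.6 285.1] q [-0.529  0.443  1.409  0.734  1.694 -0.557] F [-0.2 -0.3  0.1]
lean 47.64 upper-end az -94.4 x az 89.3 y az -2.7 y el 1.8
```

>>> servo_tool([
  [0.0, [-0.0153, 0.002, -0.034], 7.45],
  [0, [-0.0153, 0.002, -0.034], 7.45],
  [0, [-0.0153, 0.002, -0.034], 0],
  [0, [-0.0153, 0.002, -0.034], 0],
  [0, [0, 0, 0], 0],
])

```text
time: 28.2
position: [560.0, 6.3, 146.0]
eef_rot: [-1.513, -1.883, -0.695]
contact_force: [0.3, 0.1, -0.2]
width: -0.1
finger_force: 0.0
```

Run:
```python
from h import *
s,m=st()
c=wview("w5");d=eyes.read_camera("scene");e=eyes.read_camera("side")
a=cv2.convertScaleAbs(c["img"][:,:,::-1],alpha=1.4)
o=np.zeros((560,800,3),np.uint8);o[:300,:400]=cv2.resize(a,(400,300))
o[:300,400:]=cv2.resize(d["img"][130:330,200:467,::-1],(400,300));o[300:,:400]=cv2.resize(e["img"][190:320,190:390,::-1],(400,260))
o[300:,400:]=cv2.resize(a[100:360,120:520],(400,260));cv2.imwrite("pics/c5.png",o)
```

```text
t 28.2 p [560.    6.3 146. ] q [-0.506  0.566  1.574  0.606  1.609 -0.895] F [ 0.3  0.1 -0.2]
lean 47.86 upper-end az -79.2 x az 103.3 y az 11.9 y el 1.2
```

View pics/c5.png

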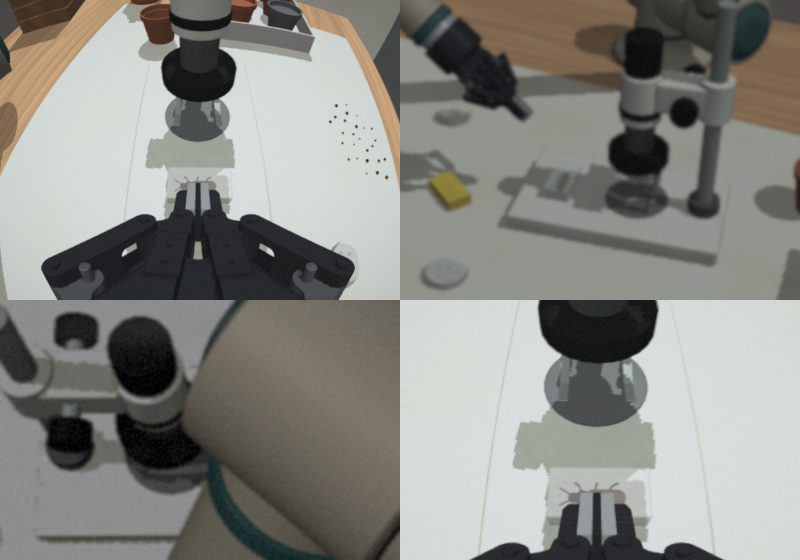

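The view shows the tool leaning forward, lined up with the block (lower right: block columns 549–650, tip ~603, ring centre ~598). I'll check how far the closed tips extend past the TCP.

Run:
```python
from h import *
import pickle
c=pickle.load(open("w5.pkl","rb"))
T=c["M"]@np.linalg.inv(c["T_tool_cam"])
for p in [(0,0,0),(0,0,13),(11,0,13),(-11,0,13),(11,0,0),(11,0,-40)]: print(p,np.round(wproj(c,(T@np.array([*p,1.]))[:3]),1))
cv2.imwrite("pics/c6.png",cv2.resize(cv2.convertScaleAbs(c["img"][220:370,220:420,::-1],alpha=1.6),(800,600),interpolation=cv2.INTER_CUBIC))
```

```text
(0, 0, 0) [316.7 311.1]
(0, 0, 13) [316.7 298.2]
(11, 0, 13) [316.7 276.3]
(-11, 0, 13) [316.7 318.9]
(11, 0, 0) [316.7 287.9]
(11, 0, -40) [316.7 337.8]
```

View pics/c6.png

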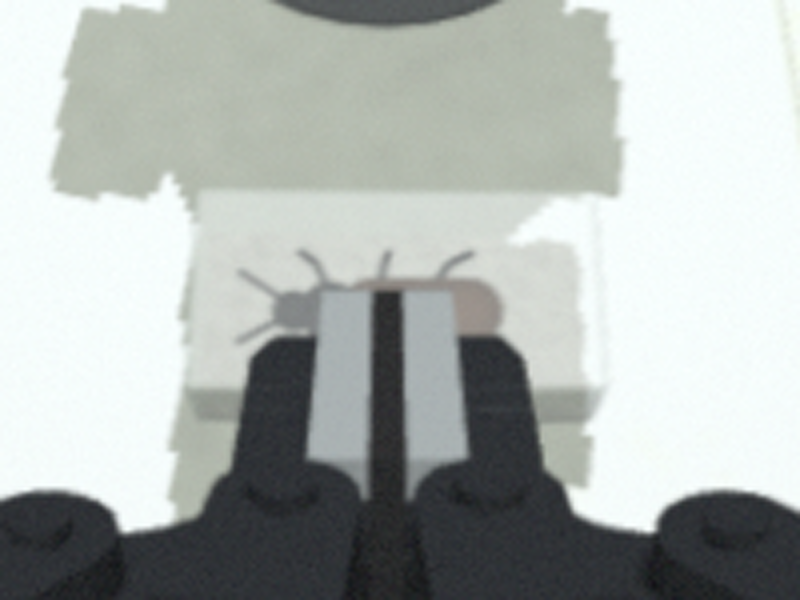

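The tip's near edge is at crop row 290, so the closed tips end at the TCP; the block centre is within about 1 mm of the tool plane. Descending in front of the block.

>>> servo_tool([
  [0.008, [0, 0, -0.03], 0.3],
  [0.008, [0, 0, -0.03], 0],
  [0.008, [0, 0, -0.03], 0],
  [0.008, [0, 0, -0.005], 0],
  [0.008, [0, 0, 0], 0],
])

```text
time: 28.85
position: [564.0, 5.9, 55.4]
eef_rot: [-1.508, -1.894, -0.697]
contact_force: [-0.2, 0.2, -0.2]
width: 7.7
finger_force: 0.0
```

>>> servo_tool([
  [0.008, [0, 0, -0.004], 0],
  [0.008, [0, 0, 0], 0],
])

```text
time: 29.05
position: [563.5, 5.8, 51.5]
eef_rot: [-1.508, -1.895, -0.697]
contact_force: [-0.3, -0.6, -0.8]
width: 8.0
finger_force: 0.0
```

>>> servo_tool([
  [0.008, [0, 0, -0.003], 0],
  [0.008, [0, 0, 0], 0],
])

```text
time: 29.25
position: [562.7, 6.2, 47.7]
eef_rot: [-1.508, -1.893, -0.695]
contact_force: [0.3, -0.6, 0.3]
width: 8.1
finger_force: 0.0
```

>>> servo_tool([
  [0.008, [0, 0, -0.002], 0],
  [0.008, [0, 0, 0], 0],
])

```text
time: 29.45
position: [562.4, 6.3, 45.2]
eef_rot: [-1.507, -1.892, -0.695]
contact_force: [-0.3, 0.0, -0.8]
width: 8.0
finger_force: 0.0
```

>>> servo_tool([
  [0.008, [0, 0, -0.002], 0],
  [0.008, [0, 0, 0], 0],
])

```text
time: 29.65
position: [562.4, 6.3, 43.1]
eef_rot: [-1.507, -1.892, -0.695]
contact_force: [0.3, 0.4, 0.2]
width: 8.0
finger_force: 0.0
```

>>> servo_tool([
  [0.008, [0, 0, -0.002], 0],
  [0.008, [0, 0, 0], 0],
])

```text
time: 29.85
position: [562.4, 6.3, 41.0]
eef_rot: [-1.507, -1.892, -0.695]
contact_force: [0.1, -0.6, 0.9]
width: 7.6
finger_force: 0.0
```

>>> servo_tool([
  [0.008, [0, 0, -0.001], 0],
  [0.008, [0, 0, 0], 0],
])

```text
time: 30.05
position: [562.5, 6.3, 40.2]
eef_rot: [-1.507, -1.892, -0.695]
contact_force: [-0.8, 0.3, 0.2]
width: 8.1
finger_force: 0.0
```

```bash
cat >> h.py <<'E'
def S(p):
    th=np.radians(102.2);X=np.array([np.cos(th),np.sin(th)]);Y=np.array([-X[1],X[0]]);d=np.array(p[:2])-[526.6,168.7]
    return np.round([d@X,d@Y],1)
E
python3 -c "
from h import *
s,m=st();print(S(s['position']))"
```

```text
t 30.05 p [562.5   6.3  40.2] q [-0.503  0.691  1.648  0.611  1.442 -1.015] F [-0.8  0.3  0.2]
lean 47.68 upper-end az -79.1 x az 103.9 y az 12.3 y el 1.5
[-166.3   -0.7]
```

>>> servo_tool([
  [0.008, [0, 0, -0.001], 0],
  [0.008, [-0.0017, 0.0078, 0], 0],
  [0.008, [-0.0017, 0.0078, 0], 0],
  [0.008, [-0.0017, 0.0078, 0], 0],
  [0.008, [-0.0013, 0.0059, 0], 0],
])

```text
time: 30.55
position: [555.6, 36.7, 39.4]
eef_rot: [-1.507, -1.893, -0.695]
contact_force: [0.7, 0.0, 0.7]
width: 7.6
finger_force: 0.3
```

>>> servo_tool([
  [0.008, [-0.0013, 0.0059, 0], 0],
  [0.008, [-0.0013, 0.0059, 0], 0],
  [0.008, [-0.0013, 0.0059, 0], 0],
  [0.008, [-0.0013, 0.0059, 0], 0],
  [0.008, [-0.0013, 0.0059, 0], 0],
])

```text
time: 31.05
position: [549.6, 65.5, 39.3]
eef_rot: [-1.507, -1.893, -0.695]
contact_force: [-0.4, -0.2, -0.2]
width: 7.9
finger_force: 0.3
```

```bash
python3 -c "
from h import *
s,m=st();print(S(s['position']))
c=wview('w6')
cv2.imwrite('pics/c7.png',cv2.resize(cv2.convertScaleAbs(c['img'][120:360,160:480,::-1],alpha=1.6),(800,600),interpolation=cv2.INTER_CUBIC))
"
```

```text
t 31.05 p [549.6  65.5  39.3] q [-0.43   0.66   1.732  0.661  1.369 -1.005] F [-0.4 -0.2 -0.2]
lean 47.67 upper-end az -79.1 x az 103.9 y az 12.3 y el 1.5
[-105.7   -0.6]
```

View pics/c7.png

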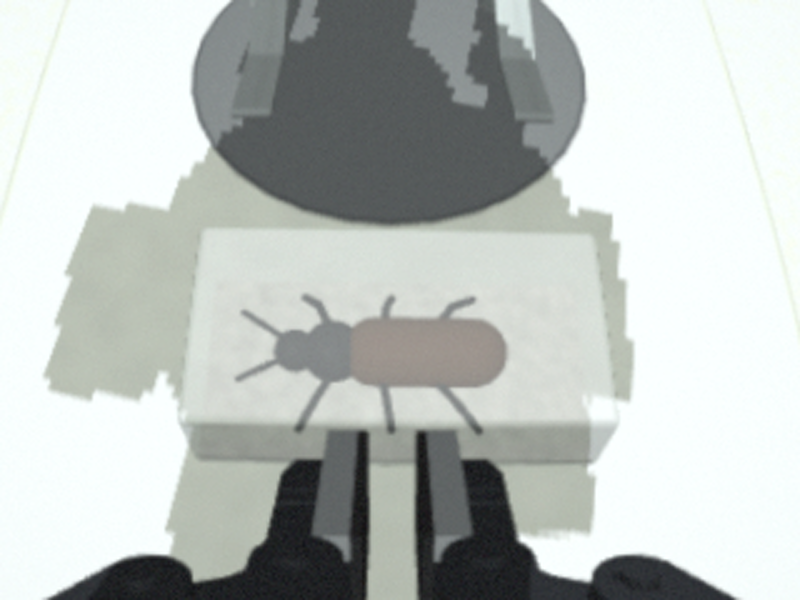

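Tips rest flat on the block's front face (row ~430), the block is square, and its centre (col ~398) is within 1.5 mm of mid-clips (~393). Pushing on.

>>> servo_tool([
  [0.008, [-0.0011, 0.0049, 0], 0],
  [0.008, [-0.0011, 0.0049, 0], 0],
  [0.008, [-0.0011, 0.0049, 0], 0],
  [0.008, [-0.0011, 0.0049, 0], 0],
  [0.008, [-0.0011, 0.0049, 0], 0],
])

```text
time: 31.6
position: [544.0, 90.0, 39.3]
eef_rot: [-1.507, -1.892, -0.695]
contact_force: [-0.1, -0.4, -0.2]
width: 8.1
finger_force: 0.1
```

>>> servo_tool([
  [0.008, [-0.0008, 0.0039, 0], 0],
  [0.008, [-0.0008, 0.0039, 0], 0],
  [0.008, [-0.0008, 0.0039, 0], 0],
  [0.008, [-0.0008, 0.0039, 0], 0],
  [0.008, [-0.0008, 0.0039, 0], 0],
])

```text
time: 32.1
position: [541.0, 108.4, 39.3]
eef_rot: [-1.509, -1.895, -0.695]
contact_force: [1.1, -5.9, 1.7]
width: 7.8
finger_force: 3.1
```

>>> servo_tool([
  [0.008, [-0.0006, 0.0029, 0], 0],
  [0.008, [-0.0006, 0.0029, 0], 0],
  [0.008, [-0.0006, 0.0029, 0], 0],
])

```text
time: 32.4
position: [539.4, 116.8, 39.3]
eef_rot: [-1.51, -1.895, -0.696]
contact_force: [1.8, -4.7, 1.2]
width: 7.8
finger_force: 2.3
```

```bash
python3 -c "
from h import *
s,m=st();print(S(s['position']))"
```

```text
t 32.4 p [539.4 116.8  39.3] q [-0.359  0.636  1.793  0.711  1.308 -0.992] F [ 1.8 -4.7  1.2]
lean 47.54 upper-end az -79.3 x az 103.9 y az 12.2 y el 1.6
[-53.4  -1.6]
```

>>> servo_tool([
  [0.008, [-0.0006, 0.0029, 0], 0],
  [0.008, [-0.0006, 0.0029, 0], 0],
  [0.008, [-0.0006, 0.0029, 0], 0],
])

```text
time: 32.7
position: [536.7, 126.5, 39.3]
eef_rot: [-1.508, -1.893, -0.695]
contact_force: [1.4, -3.5, 1.3]
width: 7.8
finger_force: 2.3
```

>>> servo_tool([
  [0.008, [-0.0004, 0.002, 0], 0],
  [0.008, [-0.0004, 0.002, 0], 0],
  [0.008, [-0.0004, 0.002, 0], 0],
])

```text
time: 33.0
position: [535.2, 132.6, 39.3]
eef_rot: [-1.507, -1.893, -0.695]
contact_force: [0.8, -5.1, 1.5]
width: 7.8
finger_force: 2.3
```

```bash
python3 -c "
from h import *
s,m=st();print(S(s['position']))"
```

```text
t 33.0 p [535.2 132.6  39.3] q [-0.337  0.631  1.809  0.726  1.293 -0.987] F [ 0.8 -5.1  1.5]
lean 47.67 upper-end az -79.1 x az 103.9 y az 12.3 y el 1.5
[-37.1  -0.8]
```

>>> servo_tool([
  [0.008, [-0.0003, 0.0015, 0], 0],
  [0.008, [-0.0003, 0.0015, 0], 0],
])

```text
time: 33.2
position: [534.6, 135.6, 39.3]
eef_rot: [-1.507, -1.893, -0.695]
contact_force: [1.0, -4.2, 2.1]
width: 8.1
finger_force: 2.2
```

>>> servo_tool([
  [0.008, [-0.0002, 0.001, 0], 0],
  [0.008, [-0.0002, 0.001, 0], 0],
])

```text
time: 33.4
position: [534.2, 137.5, 39.3]
eef_rot: [-1.507, -1.893, -0.695]
contact_force: [0.7, -3.2, 1.2]
width: 7.9
finger_force: 2.2
```

>>> servo_tool([
  [0.008, [-0.0002, 0.001, 0], 0],
  [0.008, [-0.0002, 0.001, 0], 0],
])

```text
time: 33.6
position: [533.9, 139.5, 39.3]
eef_rot: [-1.507, -1.893, -0.695]
contact_force: [0.9, -4.1, 1.5]
width: 8.1
finger_force: 2.1
```

Stage x of the TCP is now about -30. Continuing in 1 mm steps.

>>> servo_tool([
  [0.008, [-0.0002, 0.001, 0], 0],
  [0.008, [0, 0, 0], 0],
])

```text
time: 33.8
position: [533.6, 140.7, 39.3]
eef_rot: [-1.507, -1.892, -0.695]
contact_force: [0.6, -2.9, -0.1]
width: 8.0
finger_force: 1.6
```

>>> servo_tool([
  [0.008, [-0.0002, 0.001, 0], 0],
  [0.008, [0, 0, 0], 0],
])

```text
time: 34.0
position: [533.4, 141.6, 39.3]
eef_rot: [-1.507, -1.892, -0.695]
contact_force: [1.3, -2.0, 1.1]
width: 8.0
finger_force: 1.7
```

>>> servo_tool([
  [0.008, [-0.0002, 0.001, 0], 0],
  [0.008, [0, 0, 0], 0],
])

```text
time: 34.2
position: [533.3, 142.6, 39.3]
eef_rot: [-1.507, -1.893, -0.695]
contact_force: [0.8, -3.4, 0.2]
width: 7.8
finger_force: 1.7
```

>>> servo_tool([
  [0.008, [-0.0002, 0.001, 0], 0],
  [0.008, [0, 0, 0], 0],
])

```text
time: 34.4
position: [533.1, 143.6, 39.3]
eef_rot: [-1.507, -1.893, -0.695]
contact_force: [1.9, -3.7, 0.6]
width: 7.9
finger_force: 1.7
```

>>> servo_tool([
  [0.008, [-0.0002, 0.001, 0], 0],
  [0.008, [0, 0, 0], 0],
])

```text
time: 34.6
position: [532.9, 144.6, 39.3]
eef_rot: [-1.507, -1.893, -0.695]
contact_force: [1.4, -2.3, -0.1]
width: 7.6
finger_force: 1.7
```

>>> servo_tool([
  [0.008, [-0.0002, 0.001, 0], 0],
  [0.008, [0, 0, 0], 0],
])

```text
time: 34.8
position: [532.7, 145.6, 39.3]
eef_rot: [-1.507, -1.893, -0.695]
contact_force: [0.3, -3.7, -0.5]
width: 8.1
finger_force: 1.7
```

>>> servo_tool([
  [0.008, [-0.0002, 0.001, 0], 0],
  [0.008, [0, 0, 0], 0],
])

```text
time: 35.0
position: [532.6, 146.4, 39.3]
eef_rot: [-1.508, -1.893, -0.695]
contact_force: [1.4, -4.0, -0.0]
width: 8.1
finger_force: 2.2
```

>>> servo_tool([
  [0.008, [-0.0002, 0.001, 0], 0],
  [0.008, [0, 0, 0], 0],
])

```text
time: 35.2
position: [532.7, 146.5, 39.3]
eef_rot: [-1.508, -1.895, -0.694]
contact_force: [-0.1, -8.9, 3.3]
width: 7.9
finger_force: 4.2
```

```bash
python3 -c "
from h import *
s,m=st();print(S(s['position']))
c=wview('w7')
T=c['M']@np.linalg.inv(c['T_tool_cam'])
cv2.imwrite('pics/c8.png',cv2.resize(cv2.convertScaleAbs(c['img'][120:360,160:480,::-1],alpha=2.2),(800,600),interpolation=cv2.INTER_CUBIC))
"
```

```text
t 35.2 p [532.7 146.5  39.3] q [-0.316  0.625  1.823  0.74   1.277 -0.983] F [-0.1 -8.9  3.3]
lean 47.56 upper-end az -79.1 x az 104.0 y az 12.3 y el 1.5
[-23.   -1.2]
```

View pics/c8.png

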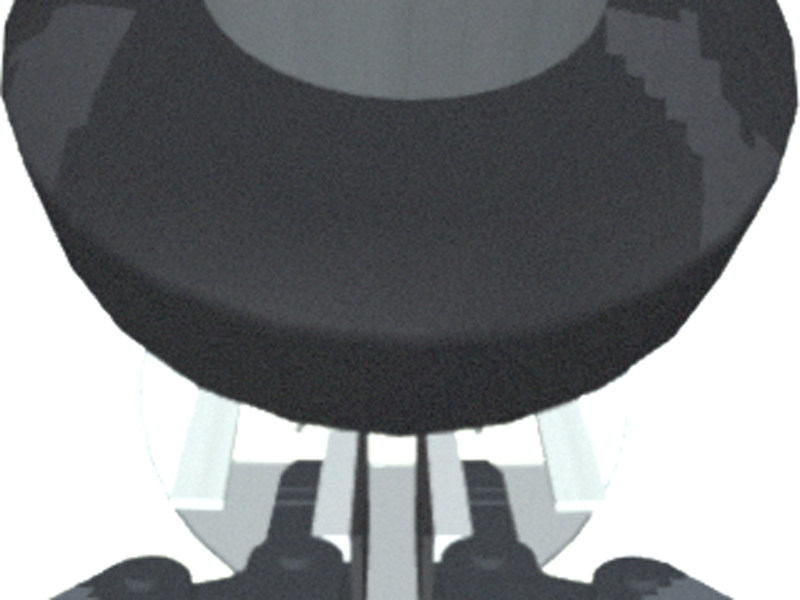

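The force stepped to 9 N and motion stopped, so the block has reached the posts. The view shows both clips (cols ~205 and ~570) over the block, with the tips between them clear of the ring. One small seating push, then back off.

>>> servo_tool([
  [0.008, [-0.0002, 0.001, 0], 0],
  [0.008, [0, 0, 0], 0],
  [0.008, [0, 0, 0], 0],
])

```text
time: 35.55
position: [532.7, 146.6, 39.2]
eef_rot: [-1.509, -1.896, -0.694]
contact_force: [-0.6, -12.1, 4.5]
width: 7.9
finger_force: 6.1
```

```bash
python3 -c "
from h import *
s,m=st();print(S(s['position']),s['torque'])"
```

```text
t 35.55 p [532.7 146.6  39.2] q [-0.315  0.624  1.823  0.74   1.275 -0.982] F [ -0.6 -12.1   4.5]
lean 47.48 upper-end az -79.1 x az 104.0 y az 12.3 y el 1.6
[-22.9  -1.3] [-1.11110117  0.05394772  0.34751283]
```

>>> servo_tool([
  [0.008, [-0.0003, 0.0015, 0], 0],
  [0.008, [0, 0, 0], 0],
  [0.008, [0, 0, 0], 0],
])

```text
time: 35.85
position: [532.8, 146.7, 39.2]
eef_rot: [-1.509, -1.899, -0.693]
contact_force: [-0.2, -18.5, 7.1]
width: 7.9
finger_force: 9.0
```

>>> servo_tool([
  [0.008, [0.0008, -0.0039, 0], 0],
  [0.008, [0.0011, -0.0049, 0], 0],
  [0.008, [0.0021, -0.0098, 0], 0],
  [0.008, [0.0042, -0.0195, 0], 0],
  [0.008, [0.0063, -0.0293, 0], 0],
])

```text
time: 36.35
position: [545.7, 82.5, 39.4]
eef_rot: [-1.505, -1.892, -0.694]
contact_force: [0.6, -0.3, 0.1]
width: 7.7
finger_force: 0.0
```

>>> servo_tool([
  [0.008, [0.0084, -0.039, 0], 0],
  [0.008, [0.0, -0.02, 0.03], 0],
  [0.008, [0.0, -0.02, 0.04], 0],
  [0.008, [0, 0, 0], 0],
  [0.008, [0, 0, 0], 0],
])

```text
time: 36.85
position: [555.3, 1.9, 109.6]
eef_rot: [-1.51, -1.894, -0.696]
contact_force: [0.3, 0.3, -0.9]
width: 8.1
finger_force: 0.0
```

Run:
```python
from h import *
s,m=st();print(S(s['position']))
c=wview('w9');g=cv2.cvtColor(c['img'],cv2.COLOR_RGB2GRAY)
# expected front-face edges of the block in image; show predicted pixels & local depth-derived points
th=np.radians(102.2);X=np.array([np.cos(th),np.sin(th)]);Y=np.array([-X[1],X[0]])
d=c['range_z']
def pt(u,v):
    o,r=wray(c,u,v);z=d[v,u];return o+r*z/(r@c['M'][:3,2])
L=[]
for v in range(0,480):
    for u in range(0,640):
        if d[v,u]>0:
            p=pt(u,v);q=S(p)
            if -60<q[0]<30 and abs(q[1])<60 and 44<p[2]<56: L.append((*q,p[2],u,v))
L=np.array(L);print(len(L))
for y in range(-40,41,6):
    k=abs(L[:,1]-y)<3
    if k.sum()>5: print(y,k.sum(),"front x",np.percentile(L[k,0],[3,10]).round(1),"z",np.median(L[k,2]).round(1))
k=(L[:,0]>-15);print("y extent",np.percentile(L[:,1],[.5,2,98,99.5]))
np.save('L.npy',L)
```

```text
t 36.85 p [555.3   1.9 109.6] q [-0.514  0.6    1.614  0.599  1.547 -0.951] F [ 0.3  0.3 -0.9]
lean 47.58 upper-end az -79.2 x az 103.9 y az 12.2 y el 1.6
[-169.1    7.2]
3322
-40 92 front x [-17.4 -17. ] z 50.4
-34 212 front x [-17.4 -14.6] z 50.7
-28 240 front x [-17.5 -13.3] z 53.2
-22 295 front x [-18.2 -17.4] z 50.7
-16 267 front x [-18.2 -17.7] z 50.6
-10 267 front x [-18.5 -17.8] z 50.6
-4 281 front x [-18.3 -17.8] z 50.6
2 267 front x [-18.6 -18.1] z 50.5
8 286 front x [-18.5 -17.8] z 50.6
14 269 front x [-18.5 -17.9] z 50.5
20 279 front x [-18.6 -18. ] z 50.6
26 261 front x [-18.5 -15.3] z 53.1
32 241 front x [-17.8 -15.4] z 52.3
38 15 front x [-7.2 -6.2] z 50.1
y extent [-38.8395 -37.6     33.8     34.9395]
```

```bash
python3 -c "
import numpy as np
from h import order
L=np.load('L.npy')
k=(L[:,2]>52.3)&(L[:,0]>-40)&(L[:,0]<-12)
y=L[k,1];a,b=np.median(y[y<0]),np.median(y[y>0]);print(k.sum(),a,b,(a+b)/2)
t=L[(L[:,2]<51.8)&(L[:,0]>-17)];e=np.percentile(t[:,1],[1,99]);print(e,e.mean())
off=e.mean()-(a+b)/2;print('block y vs clips',off)
if abs(off)<5: print(order.finish_job())
"
```

```text
69 -28.2 28.45 0.125
[-38.6  34.8] -1.9000000000000021
block y vs clips -2.025000000000002
the job is handed in; nothing more can be done
None
```

The job is handed in, with no verdict shown yet. The beetle block lies flat under both lifted clips and square within about 1°; I pushed until the posts stopped it (18.5 N at most), and it sits about 2 mm off centre.

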